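# Cover the beakers on the hot plate

## Task

Before the hot plate is switched on, cover each of the four porcelain beakers on it with the knobbed lid of its own size: the smallest lid on the narrowest beaker, and so on up to the largest lid on the widest, each lying flat and centred on the rim with its step inside the mouth. Leave the beakers standing where they are, and do not disturb the porcelain dish and the rubber stopper that lie among the lids.

Things in the scene. Friction and masses are not known exactly. Their poses are not given: they have to be found in the camera images.
- lid_A_knob (a point): The smallest of four white porcelain lids, lying knob up on the black mat: a disc 56 mm across and 5 mm thick, with a round upright knob on its middle, 22 mm across and 26 mm tall, to grip it by, and under it a round locating step 24 mm across and 6 mm deep, on which it lies. The point is the middle of the knob: 13 mm above the top of the disc, 18 mm above the disc's underside, 24 mm above the foot of the step, 13 mm below the knob's top; z is up along the knob.
- lid_B_knob (a point): The second smallest of four white porcelain lids, lying knob up on the black mat: a disc 72 mm across and 5 mm thick, with a round upright knob on its middle, 22 mm across and 26 mm tall, to grip it by, and under it a round locating step 40 mm across and 6 mm deep, on which it lies. The point is the middle of the knob: 13 mm above the top of the disc, 18 mm above the disc's underside, 24 mm above the foot of the step, 13 mm below the knob's top; z is up along the knob.
- lid_C_knob (a point): The second largest of four white porcelain lids, lying knob up on the black mat: a disc 88 mm across and 5 mm thick, with a round upright knob on its middle, 22 mm across and 26 mm tall, to grip it by, and under it a round locating step 56 mm across and 6 mm deep, on which it lies. The point is the middle of the knob: 13 mm above the top of the disc, 18 mm above the disc's underside, 24 mm above the foot of the step, 13 mm below the knob's top; z is up along the knob.
- lid_D_knob (a point): The largest of four white porcelain lids, lying knob up on the black mat: a disc 104 mm across and 5 mm thick, with a round upright knob on its middle, 22 mm across and 26 mm tall, to grip it by, and under it a round locating step 72 mm across and 6 mm deep, on which it lies. The point is the middle of the knob: 13 mm above the top of the disc, 18 mm above the disc's underside, 24 mm above the foot of the step, 13 mm below the knob's top; z is up along the knob.
- beaker_A_mouth (a point): The narrowest of four white porcelain beakers, loose, upright on the steel top of the hot plate (85 mm above the table): 44 mm across outside, walls 3 mm, 60 mm tall, open at the top. The point is the centre of its mouth at rim height; z is up along its axis. The 56 mm lid is the one for it: its disc rests on the rim and its 24 mm step hangs inside the mouth with 7 mm to spare all round.
- beaker_B_mouth (a point): The second narrowest of four white porcelain beakers, loose, upright on the steel top of the hot plate (85 mm above the table): 60 mm across outside, walls 3 mm, 70 mm tall, open at the top. The point is the centre of its mouth at rim height; z is up along its axis. The 72 mm lid is the one for it: its disc rests on the rim and its 40 mm step hangs inside the mouth with 7 mm to spare all round.
- beaker_C_mouth (a point): The second widest of four white porcelain beakers, loose, upright on the steel top of the hot plate (85 mm above the table): 76 mm across outside, walls 3 mm, 80 mm tall, open at the top. The point is the centre of its mouth at rim height; z is up along its axis. The 88 mm lid is the one for it: its disc rests on the rim and its 56 mm step hangs inside the mouth with 7 mm to spare all round.
- beaker_D_mouth (a point): The widest of four white porcelain beakers, loose, upright on the steel top of the hot plate (85 mm above the table): 92 mm across outside, walls 3 mm, 90 mm tall, open at the top. The point is the centre of its mouth at rim height; z is up along its axis. The 104 mm lid is the one for it: its disc rests on the rim and its 72 mm step hangs inside the mouth with 7 mm to spare all round.
- dish_center (a point): A white porcelain evaporating dish without a lid or knob, 76 mm across and 28 mm tall, lying among the lids; not to be disturbed. The point is on its axis, half-way up.
- stopper_center (a point): A brown rubber stopper, a plain cone 40 mm across below, 32 mm above, 30 mm tall, standing among the lids; not to be disturbed. The point is on its axis, half-way up.
Mind the look-alikes: they are no part of the job. What is shaped like the part that bears beaker_C_mouth but green or turquoise is not meant.

How it is judged:
By the outcome, as a careful person would: the job done as asked, in the order asked, and still so for the second after the job is handed in, with the robot touching nothing.
It also fails if it takes over 120 s, if anything falls off the work surface, if the arm or the gripper's body presses on something with over 40 N, if the wrist force passes 120 N, or if a joint passes its speed limit or range.

## Robot

A 7-joint arm with a two-finger parallel gripper is mounted at the origin on the work surface. World frame = base frame: x ahead of the robot, y to its left, z up, the work surface at z = 0. Lengths are in m, angles in degrees, forces in N, time in s.
With the tool pointing down it reaches from about 0.425 to 0.875 m from the base axis. Payload 4.7 kg.
Tool frame: the origin (TCP) lies between the finger pads; the fingertips stand 8 mm ahead of it and the grasp point (between the pads) lies 11 mm behind it; x points along the fingers, z is the direction in which the jaws open and shut, and the axes are right-handed (so a half turn about x gives the same grasp; the last joint's range is limited). The gripper opens to 87 mm and grips with 3 to 60 N. Pads are 19 mm wide; open, the fingers measure 117 mm over their backs; the gripper's body (75 mm by 190 mm) begins 51 mm behind the grasp point.
Start: joints at [-66.629, 18.392, -4.016, 83.108, 1.295, 78.541, -3.26], TCP at [0.249, 0.6, 0.231] pointing down, gripper open.
Joint ranges: [-163.93, 163.93], [-17.29, 119.83], [-79.2, 71.16], [3.27, 140.29], [-89.18, 269.18], [5.43, 117.66], [-154.24, 154.24]. Speed limits (degrees/s): [147.25, 147.25, 180, 180, 180, 180, 180].

## Interface

Orientations are given as [roll, pitch, yaw] about the fixed x, y, z axes, in that order (R = Rz(yaw) Ry(pitch) Rx(roll)).
In Python, from cell import telemetry, vision, sign_off gives the robot as it stands. The module is installed in compiled form; this text tells all that it offers.
- The arm moves only by the tool drive_tool, never from a script. Its arguments are lists of equal length, an entry for each row: "offset": the shift along the tool's x, y, z in m, a list of three; "angular": the turn, a rotation vector about the tool's x, y, z in rad, a list of three. A call has 1 to 10 rows; each row is the pose to reach, as a shift and turn from the pose measured when the call began, along the tool's axes at that moment; what a row does not reach only later rows make up. A row lasts 1/8 s, in which the tool goes at most 62.5 mm and 10.7 degrees, less where a joint would pass 70% of its speed; a pose out of reach is approached as far as the arm can. A call with a gripper value outside its range is refused whole. "fingers" is the closure, from -1 (fully open) to 1 (shut), set as the call begins (left out, the last holds). The fingers move at their own pace and stop on an object; "squeeze" is the grip in N (left out, the last holds). Time passes only in rows, so rows that repeat a pose let the fingers close. It gives the time, the measured TCP pose, the force and the opening at its end, in the units of the state.
- telemetry.get_obs(): the state, without advancing time (a new reading comes with each control period).
- vision.read_camera(name): name is "scene" or "top" or "wrist"; returns a dict with "pixels" (420x560x3 uint8, red, green, blue), "intrinsics" (3x3 intrinsics, pixels), "world_from_camera" (4x4, takes a point from camera to world coordinates); the wrist camera has in their place "T_tool_cam" (4x4, takes a point from camera to tool coordinates, whose origin is the TCP and whose axes are the tool frame's). Camera axes: x right, y up, looking along -z (the intrinsics and any distortion apply to the point x, -y, -z); pixel columns grow to the right and rows downward; lengths in m; the calibration is good to about 2 mm. A picture is of the moment at which its call begins: read the wrist's pose just before it. There is no depth.
- sign_off(): hands the job in, once; it reports no verdict.
The state is a dict: "time_s": time; "qpos": joint angles; "joint_velocities": joint speeds; "effort": joint torques, N m; "tool_pos": TCP position; "tool_rot": TCP orientation; "force": force on the tool from outside, world axes, zero at the start; "wrist_torque": the same for the moment, N m; "grip_width": finger opening in m.
Only numpy, scipy, OpenCV 4.12 (cv2) and the standard library are available. Lean on these libraries where they do the work, as an engineer would, in place of code of your own. Each camera call takes 0.05 s, during which the arm holds its last target.

## Working session

There is one attempt and no reset: what is moved stays moved. The work goes in short steps, Python scripts to look and compute and a tool call to move; the robot and the scene stay as the last step left them, time stands still between calls to the robot, and variables do not carry over. Pictures are saved under pics/ and viewed, and the job is handed in when it is done.

Besides the shell and the picture viewer there is one more tool, called after "Request:" by a JSON object that holds its "name" and its "arguments", one argument or row to a line. drive_tool: Moves the arm, as the interface text tells. Its arguments: {"type":"object","properties":{"offset":{"type":"array"},"angular":{"type":"array"},"fingers":{"type":"number"},"squeeze":{"type":"number"}},"required":["offset","angular"]}

```bash
mkdir -p pics
python3 - <<'E'
from cell import telemetry, vision
import cv2,numpy as np
o=telemetry.get_obs()
for k in o: print(k,o[k])
for n in ["scene","top","wrist"]:
    c=vision.read_camera(n); cv2.imwrite(f"pics/{n}0.png",c["pixels"][:,:,::-1])
    for k in c:
        if k!="pixels": print(n,k,np.round(np.array(c[k]),4).tolist() if k!="x" else 0)
E
```

```text
time_s 0.0
qpos [-66.62801726  18.44117913  -4.01421968  83.17468183   1.29690821
  78.54127756  -3.26063519]
joint_velocities [-0.01979712  0.02007287  0.0038513  -0.04135924 -0.02404361 -0.02526579
 -0.06940779]
effort [ 1.02224032e-03 -4.91298151e+01 -4.03768541e-01 -3.12523162e+01
 -6.40287506e-02  4.41648276e-02  2.24713913e-04]
tool_pos [0.24927932 0.59971466 0.22943925]
tool_rot [-175.8904149    89.88791805 -108.45415187]
force [-0.57952359  0.40212677 -0.2118567 ]
wrist_torque [ 0.03838567  0.00749603 -0.0260496 ]
grip_width 0.08717520550366961
scene intrinsics [[421.6177, 0.0, 282.2113], [0.0, 421.6177, 207.7236], [0.0, 0.0, 1.0]]
scene world_from_camera [[-0.0098, -0.5273, 0.8496, 1.1928], [1.0, -0.0067, 0.0074, 0.0185], [0.0019, 0.8496, 0.5274, 0.6039], [0.0, 0.0, 0.0, 1.0]]
top intrinsics [[403.0323, 0.0, 283.515], [0.0, 403.0323, 207.8231], [0.0, 0.0, 1.0]]
top world_from_camera [[0.0052, 0.9881, -0.1534, 0.3132], [-1.0, 0.0054, 0.0011, 0.0205], [0.002, 0.1534, 0.9882, 1.0753], [0.0, 0.0, 0.0, 1.0]]
wrist intrinsics [[321.8267, 0.0, 281.1941], [0.0, 321.8267, 213.1268], [0.0, 0.0, 1.0]]
wrist T_tool_cam [[0.0001, 0.2883, -0.9575, -0.1542], [-0.0011, 0.9575, 0.2883, 0.0791], [1.0, 0.001, 0.0004, -0.0001], [0.0, 0.0, 0.0, 1.0]]
```

View pics/scene0.png

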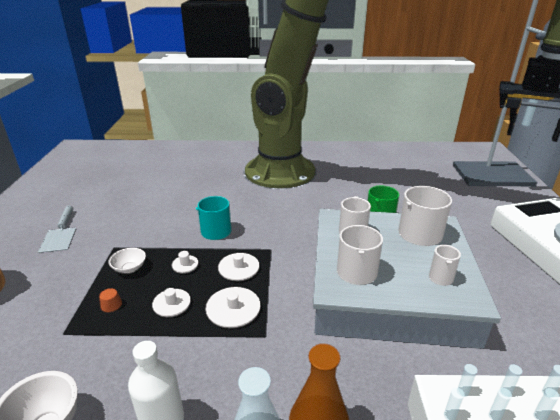

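View pics/top0.png

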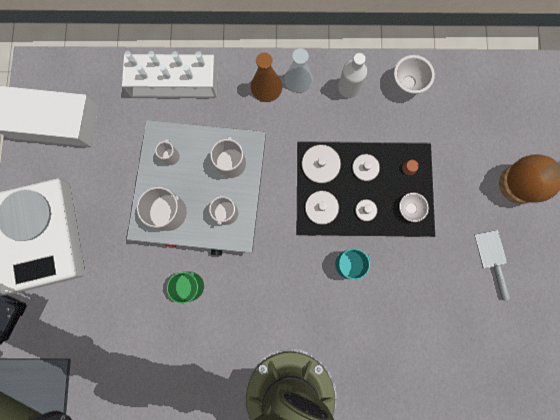

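View pics/wrist0.png

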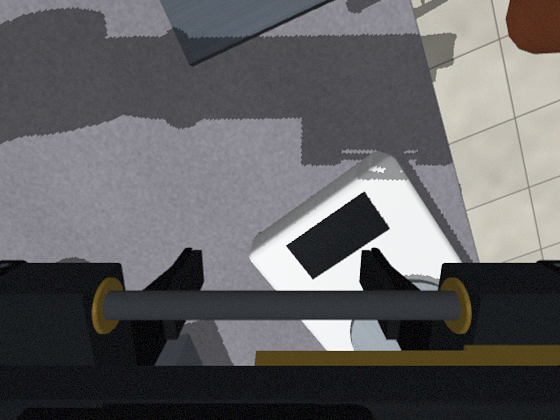

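The top view shows the lids on the mat: D (321,163), C (322,207), B (366,167), A (366,210). The dish is at (413,208) and the stopper at (411,167). The beakers are A (164,150), C (227,155), B (222,210) and D (157,207). The scene view matches this layout.

```bash
cat > h.py <<'E'
import numpy as np,cv2
def ray(c,px,T=None):
    K=np.array(c["intrinsics"]);T=np.array(c["world_from_camera"]) if T is None else T
    px=np.atleast_2d(px).astype(float)
    d=np.c_[(px[:,0]-K[0,2])/K[0,0],-(px[:,1]-K[1,2])/K[1,1],-np.ones(len(px))]
    return T[:3,3],d@T[:3,:3].T
def onplane(c,px,z,T=None):
    o,d=ray(c,px,T); return o+d*((z-o[2])/d[:,2])[:,None]
def proj(c,P,T=None):
    K=np.array(c["intrinsics"]);T=np.array(c["world_from_camera"]) if T is None else T
    p=(np.atleast_2d(P)-T[:3,3])@T[:3,:3]
    return np.c_[K[0,0]*p[:,0]/-p[:,2]+K[0,2],K[1,1]*-p[:,1]/-p[:,2]+K[1,2]]
def fitc(p):
    A=np.c_[2*p,np.ones(len(p))];s=np.linalg.lstsq(A,(p**2).sum(1),rcond=None)[0]
    return s[:2],np.sqrt(s[2]+s[0]**2+s[1]**2)
E
python3 - <<'E'
from cell import telemetry, vision
from h import *
c=vision.read_camera("top");im=c["pixels"];g=cv2.cvtColor(im,cv2.COLOR_RGB2GRAY)
# mat lids
m=(g>110).astype(np.uint8)
m2=np.zeros_like(m);m2[147:232,302:430]=m[147:232,302:430]
cs,_=cv2.findContours(m2,cv2.RETR_EXTERNAL,cv2.CHAIN_APPROX_NONE)
for k in cs:
    if cv2.contourArea(k)<100: continue
    P=onplane(c,k[:,0,:],0.012)[:,:2]
    print("lid",k[:,0,:].mean(0).round(1),*[np.round(v,4) for v in fitc(P)])
hsv=cv2.cvtColor(im,cv2.COLOR_RGB2HSV)
for n,(x,y) in dict(A=(164,150),B=(222,210),C=(227,155),D=(157,207),steel=(190,180)).items(): print(n,im[y,x],im[y-8,x])
a=cv2.resize(im[110:260,120:275],None,fx=5,fy=4.0,interpolation=cv2.INTER_CUBIC)
cv2.imwrite("pics/b1.png",cv2.resize(im[115:255,120:275],None,fx=4,fy=4,interpolation=cv2.INTER_CUBIC)[:,:,::-1])
c=vision.read_camera("scene");im=c["pixels"]
cv2.imwrite("pics/b2.png",cv2.resize(im[180:345,305:495],None,fx=3.5,fy=3.5,interpolation=cv2.INTER_CUBIC)[:,:,::-1])
E
```

```text
lid [366.1 209.8] [ 0.4742 -0.2009] 0.0278
lid [413.7 206.8] [ 0.4831 -0.3286] 0.0382
lid [321.6 207. ] [ 0.4812 -0.0828] 0.0437
lid [365.9 167. ] [ 0.592  -0.2035] 0.0359
lid [320.8 163.6] [ 0.6001 -0.0817] 0.0513
A [123 118 117] [160 157 154]
B [212 206 205] [119 113 113]
C [218 213 211] [101  98  96]
D [213 209 206] [203 196 193]
steel [160 163 164] [168 170 171]
```

View pics/b1.png

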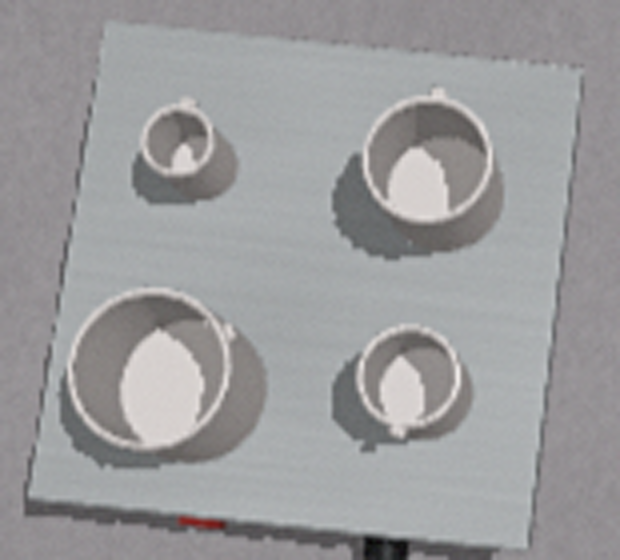

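View pics/b2.png

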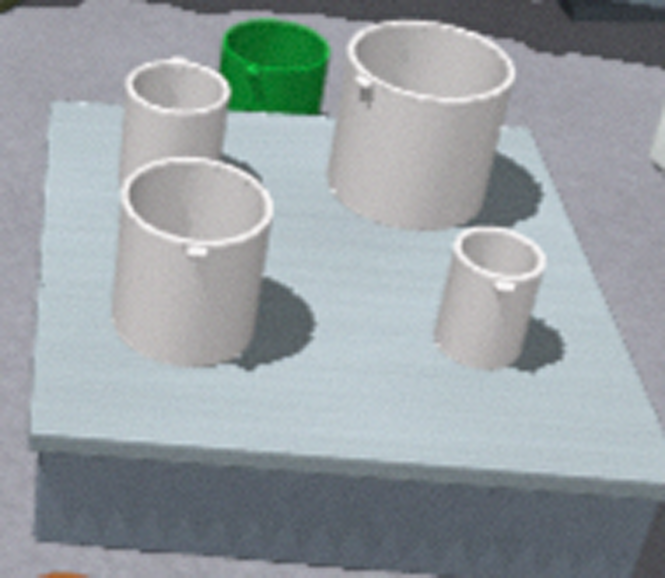

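The crops show each rim as a thin bright ring with a small spout. I'll fit circles to the ring pixels in both cameras.

Run:
```python
from cell import telemetry, vision
from h import *
B=dict(A=(.022,.145,(163,149)),B=(.030,.155,(222,209)),C=(.038,.165,(227,154)),D=(.046,.175,(157,207)))
ct=vision.read_camera("top");cs=vision.read_camera("scene")
for n,(R,z,p0) in B.items():
    g0=onplane(ct,[p0],z)[0,:2]
    for nm,c in (("top",ct),("scene",cs)):
        im=c["pixels"].astype(int)
        g=im.min(2); sat=im[:,:,0]-im[:,:,2]
        g=im[:,:,0]
        ys,xs=np.nonzero((g>(178 if nm=="top" else 222)))
        P=onplane(c,np.c_[xs,ys],z)[:,:2]
        ctr=g0.copy()
        for tol in (.008,.006,.005,.004,.003,.003,.003):
            d=np.linalg.norm(P-ctr,axis=1);k=abs(d-(R-.0015))<tol
            # balanced by angle: median per bin
            a=np.degrees(np.arctan2(*(P[k]-ctr).T[::-1]))//15
            Q=np.array([np.mean(P[k][a==b],0) for b in np.unique(a)])
            ctr,r=fitc(Q)
        print(n,nm,ctr.round(4),"r",r.round(4),"exp",R-.0015,"bins",len(Q))
# knob tops in the scene vs top: cross-check lids via scene disc contour
im=cs["pixels"];g=cv2.cvtColor(im,cv2.COLOR_RGB2GRAY);m=np.zeros_like(g);m[252:328,100:268]=(g>120)[252:328,100:268]
k,_=cv2.findContours(m,cv2.RETR_EXTERNAL,cv2.CHAIN_APPROX_NONE)
for q in k:
    if cv2.contourArea(q)<100: continue
    P=onplane(cs,q[:,0,:],.012)[:,:2];print("scene lid",P.mean(0).round(4),P.min(0).round(3),P.max(0).round(3))
print(telemetry.get_obs()["time_s"])
```

```text
A top [0.5978 0.306 ] r 0.0203 exp 0.020499999999999997 bins 24
A scene [0.5973 0.3055] r 0.0203 exp 0.020499999999999997 bins 24
B top [0.4543 0.1621] r 0.0282 exp 0.028499999999999998 bins 24
B scene [0.4536 0.1616] r 0.0281 exp 0.028499999999999998 bins 19
C top [0.5815 0.1533] r 0.0362 exp 0.0365 bins 24
C scene [0.5809 0.1528] r 0.0363 exp 0.0365 bins 24
D top [0.4552 0.3062] r 0.0442 exp 0.0445 bins 24
D scene [0.4547 0.3054] r 0.0442 exp 0.0445 bins 22
scene lid [ 0.5706 -0.3359] [ 0.556 -0.35 ] [ 0.585 -0.321]
scene lid [ 0.5911 -0.2044] [ 0.552 -0.241] [ 0.628 -0.168]
scene lid [ 0.601  -0.0823] [ 0.547 -0.135] [ 0.654 -0.031]
scene lid [ 0.4801 -0.0828] [ 0.435 -0.128] [ 0.523 -0.04 ]
scene lid [ 0.4687 -0.2034] [ 0.433 -0.23 ] [ 0.502 -0.174]
scene lid [ 0.4637 -0.3318] [ 0.434 -0.373] [ 0.504 -0.295]
0.35
```

```bash
cat > plan.py <<'E'
# python3 plan.py x y z  [rows]  -> offset & rotvec in the current tool frame for a vertical tool with tool y->world +x
import sys,numpy as np
from cell import telemetry
from scipy.spatial.transform import Rotation as Ro
o=telemetry.get_obs()
R=Ro.from_euler('xyz',o["tool_rot"],degrees=True)
p=np.array(o["tool_pos"])
# tool x=-Z ; tool y=+X ; tool z = x cross y = -Z x X = -Y
Rg=Ro.from_matrix(np.array([[0,1,0],[0,0,-1],[-1,0,0]]).astype(float))
if __name__=="__main__":
    print("t",round(o["time_s"],2),"tcp",p.round(4),"F",np.round(o["force"],1),"w",round(o["grip_width"],4),"q",np.round(o["qpos"],0))
    print(R.as_matrix().round(3).tolist())
    print("rot",(R.inv()*Rg).as_rotvec().round(4), "deg",np.degrees((R.inv()*Rg).magnitude()).round(1))
    for a in sys.argv[1:]:
        t=np.array([float(v) for v in a.split(",")])
        print(t,"off",R.inv().apply(t-p).round(4))
E
python3 plan.py .5,.3,.26 .52,0,.26 .474,-.201,.2
```

```text
t 0.35 tcp [0.2494 0.6001 0.2303] F [0.5 0.  0.1] w 0.0873 q [-67.  18.  -4.  83.   1.  79.  -3.]
[[-0.0, -0.923, 0.384], [-0.0, 0.384, 0.923], [-1.0, -0.0, -0.0]]
rot [2.7478e+00 0.0000e+00 5.0000e-04] deg 157.4
[0.5  0.3  0.26] off [-0.0296 -0.3466 -0.181 ]
[0.52 0.   0.26] off [-0.0295 -0.4802 -0.4504]
[ 0.474 -0.201  0.2  ] off [ 0.0306 -0.5148 -0.6536]
```

```bash
sed -i 's/^Rg=.*/Rg=Ro.from_matrix(np.array([[0,-1,0],[0,0,1],[-1,0,0]]).astype(float))/' plan.py
python3 plan.py .5,.3,.26 .52,0,.26 .474,-.201,.2
python3 - <<'E'
from cell import vision
from h import *
c=vision.read_camera("top");s=vision.read_camera("scene")
for z in (.06,.08,.09): print(z,onplane(c,[(354,264),(354,250)],z)[:,:2].round(3).tolist(),onplane(s,[(214,205),(214,198)],z)[:,:2].round(3).tolist())
E
```

```text
t 0.35 tcp [0.2494 0.6001 0.2303] F [0.5 0.  0.1] w 0.0873 q [-67.  18.  -4.  83.   1.  79.  -3.]
[[-0.0, -0.923, 0.384], [-0.0, 0.384, 0.923], [-1.0, -0.0, -0.0]]
rot [-0.3938 -0.0004  0.    ] deg 22.6
[0.5  0.3  0.26] off [-0.0296 -0.3466 -0.181 ]
[0.52 0.   0.26] off [-0.0295 -0.4802 -0.4504]
[ 0.474 -0.201  0.2  ] off [ 0.0306 -0.5148 -0.6536]
0.06 [[0.33, -0.157], [0.365, -0.158]] [[0.306, -0.158], [0.272, -0.163]]
0.08 [[0.33, -0.154], [0.364, -0.155]] [[0.339, -0.151], [0.306, -0.156]]
0.09 [[0.329, -0.152], [0.363, -0.153]] [[0.355, -0.148], [0.323, -0.153]]
```

Request:
{"name": "drive_tool", "arguments": {
  "offset": [
    [-0.03,-0.087,-0.045],
    [-0.03,-0.13,-0.068],
    [-0.03,-0.173,-0.09],
    [-0.03,-0.217,-0.113],
    [-0.03,-0.26,-0.136],
    [-0.03,-0.303,-0.158],
    [-0.03,-0.347,-0.181],
    [-0.03,-0.39,-0.27],
    [-0.03,-0.42,-0.32],
    [-0.03,-0.44,-0.36]
  ],
  "angular": [
    [-0.1,0,0],
    [-0.2,0,0],
    [-0.3,0,0],
    [-0.394,0,0],
    [-0.394,0,0],
    [-0.394,0,0],
    [-0.394,0,0],
    [-0.394,0,0],
    [-0.394,0,0],
    [-0.394,0,0]
  ]
}}

```text
time_s: 1.7
tool_pos: [0.5165, 0.1111, 0.2608]
tool_rot: [-76.1, 90.0, 13.9]
force: [0.7, -1.0, -0.4]
grip_width: 0.0873
```

```bash
python3 plan.py .51,0,.26 .474,-.201,.2
```

```text
t 1.7 tcp [0.5165 0.1111 0.2608] F [ 0.7 -1.  -0.4] w 0.0873 q [-30.   2.  15.  98.  -1.  79.  76.]
[[0.001, -1.0, -0.0], [0.0, -0.0, 1.0], [-1.0, -0.001, 0.0]]
rot [0.0003 0.0002 0.0008] deg 0.0
[0.51 0.   0.26] off [ 0.0007  0.0065 -0.1111]
[ 0.474 -0.201  0.2  ] off [ 0.0607  0.0426 -0.3121]
```

Request:
{"name": "drive_tool", "arguments": {
  "offset": [
    [0,0.006,-0.05],
    [0,0.012,-0.1],
    [0,0.02,-0.15],
    [0.03,0.03,-0.2],
    [0.06,0.04,-0.25],
    [0.09,0.043,-0.3],
    [0.12,0.0425,-0.312],
    [0.12,0.0425,-0.312],
    [0.12,0.0425,-0.312]
  ],
  "angular": [
    [0,0,0],
    [0,0,0],
    [0,0,0],
    [0,0,0],
    [0,0,0],
    [0,0,0],
    [0,0,0],
    [0,0,0],
    [0,0,0]
  ],
  "fingers": 0.1
}}

```text
time_s: 2.82
tool_pos: [0.4751, -0.2, 0.1417]
tool_rot: [-78.6, 89.9, 11.5]
force: [0.2, -0.8, 0.5]
grip_width: 0.0392
```

```bash
cat > look.py <<'E'
import sys
from cell import vision
from h import *
from plan import *
c=vision.read_camera("wrist");cv2.imwrite(f"pics/{sys.argv[1]}.png",c["pixels"][:,:,::-1])
W=np.eye(4);W[:3,:3]=R.as_matrix();W[:3,3]=p
T=W@np.array(c["T_tool_cam"])
E
python3 look.py w1; python3 plan.py .474,-.201,.0235
```

```text
t 2.88 tcp [ 0.4755 -0.1998  0.1421] F [-1.   0.8  1.1] w 0.0392 q [-11.   6.  33. 110.  -4.  65. 113.]
[[0.003, -1.0, -0.002], [0.0, -0.002, 1.0], [-1.0, -0.003, 0.0]]
rot [0.0023 0.0003 0.0031] deg 0.2
[ 0.474  -0.201   0.0235] off [ 0.1186  0.0019 -0.0012]
```

View pics/w1.png

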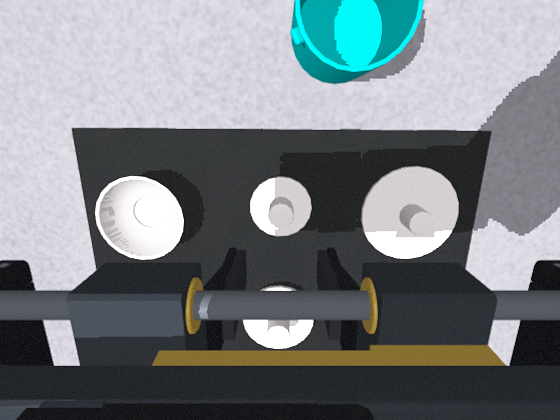

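The wrist view shows lid A's disc at (280,207), the dish at (140,217) and lid C at (410,212). Lid B shows behind the fingers. I'll check A's position with the wrist calibration.

```bash
cat > wl.py <<'E'
# wl.py name x y R z : fit bright disc near expected world pos
import sys
from cell import vision
from h import *
from plan import *
x,y,r0,z=[float(v) for v in sys.argv[2:6]]; thr=int(sys.argv[6]) if len(sys.argv)>6 else 110
c=vision.read_camera("wrist");im=c["pixels"];cv2.imwrite(f"pics/{sys.argv[1]}.png",im[:,:,::-1])
W=np.eye(4);W[:3,:3]=R.as_matrix();W[:3,3]=p
T=W@np.array(c["T_tool_cam"])
g=cv2.cvtColor(im,cv2.COLOR_RGB2GRAY)
px=proj(c,[[x,y,z]],T)[0];print("expected px",px.round(0))
m=(g>thr).astype(np.uint8);n,l=cv2.connectedComponents(m)
a=np.arange(n);lab=l[int(px[1]),int(px[0])]
k,_=cv2.findContours((l==lab).astype(np.uint8),cv2.RETR_EXTERNAL,cv2.CHAIN_APPROX_NONE)
k=max(k,key=cv2.contourArea)[:,0,:]
P=onplane(c,k,z,T)[:,:2]
for t in (.01,.005,.003):
    f,r=fitc(P);P=P[abs(np.linalg.norm(P-f,axis=1)-r)<t]
print("disc",f.round(4),"r",r.round(4),"exp",r0,len(P),"px",k.mean(0).round(0))
E
python3 wl.py w2 .474 -.201 .028 .012 95
```

```text
expected px [280. 204.]
disc [ 0.4758 -0.2011] r 0.0281 exp 0.028 172 px [280. 206.]
```

Request:
{"name": "drive_tool", "arguments": {
  "offset": [
    [0.04,0.0005,-0.0012],
    [0.08,0.0005,-0.0012],
    [0.1,0.0005,-0.0012],
    [0.115,0.0005,-0.0012],
    [0.118,0.0005,-0.0012],
    [0.118,0.0005,-0.0012],
    [0.118,0.0005,-0.0012]
  ],
  "angular": [
    [0.002,0,0.003],
    [0.002,0,0.003],
    [0.002,0,0.003],
    [0.002,0,0.003],
    [0.002,0,0.003],
    [0.002,0,0.003],
    [0.002,0,0.003]
  ]
}}

```text
time_s: 3.8
tool_pos: [0.4762, -0.2012, 0.0251]
tool_rot: [-89.7, 89.9, 0.4]
force: [-0.3, -0.9, 0.6]
grip_width: 0.0388
```

```bash
python3 look.py w3; python3 plan.py .475,-.201,.0225
```

```text
t 3.85 tcp [ 0.4761 -0.2012  0.0251] F [ 0.1 -0.6 -0.6] w 0.0393 q [ -9.  15.  32. 115. -10.  52. 119.]
[[0.002, -1.0, -0.001], [0.0, -0.001, 1.0], [-1.0, -0.002, 0.0]]
rot [0.0005 0.     0.0021] deg 0.1
[ 0.475  -0.201   0.0225] off [0.0026 0.0012 0.0002]
```

View pics/w3.png

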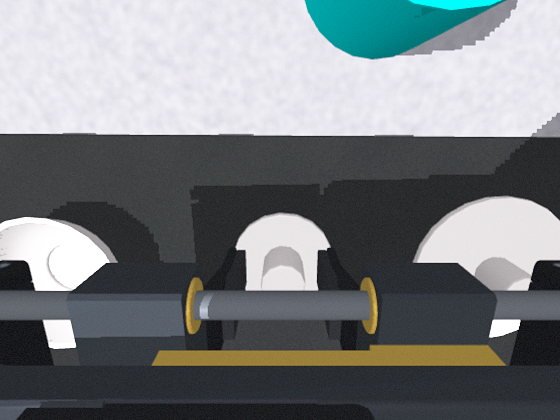

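The knob is centred between the pads, at about (283,265). I'll go down a little further and grip.

Request:
{"name": "drive_tool", "arguments": {
  "offset": [
    [0.003,0.001,0],
    [0.003,0.001,0],
    [0.003,0.001,0]
  ],
  "angular": [
    [0,0,0.002],
    [0,0,0.002],
    [0,0,0.002]
  ]
}}

```text
time_s: 4.22
tool_pos: [0.476, -0.2014, 0.0234]
tool_rot: [-76.3, 89.9, 13.8]
force: [-2.2, 1.2, 8.6]
grip_width: 0.039
```

Request:
{"name": "drive_tool", "arguments": {
  "offset": [
    [0,0,0],
    [0,0,0],
    [0,0,0],
    [0,0,0]
  ],
  "angular": [
    [0,0,0],
    [0,0,0],
    [0,0,0],
    [0,0,0]
  ],
  "fingers": 1,
  "squeeze": 25
}}

```text
time_s: 4.72
tool_pos: [0.4761, -0.2013, 0.0235]
tool_rot: [-74.3, 89.9, 15.7]
force: [0.4, 0.2, 1.4]
grip_width: 0.0215
```

Request:
{"name": "drive_tool", "arguments": {
  "offset": [
    [-0.02,0,0],
    [-0.05,0,0],
    [-0.09,0,0],
    [-0.14,0,0],
    [-0.19,0,0],
    [-0.237,0,0],
    [-0.237,0,0]
  ],
  "angular": [
    [0,0,0],
    [0,0,0],
    [0,0,0],
    [0,0,0],
    [0,0,0],
    [0,0,0],
    [0,0,0]
  ]
}}

```text
time_s: 5.6
tool_pos: [0.4775, -0.2023, 0.2641]
tool_rot: [-95.1, 89.5, -5.0]
force: [0.2, -0.0, -0.6]
grip_width: 0.0212
```

```bash
python3 look.py w4; python3 plan.py .5976,.3058,.25
```

```text
t 5.65 tcp [ 0.4763 -0.2018  0.2616] F [ 0.3  0.  -1.1] w 0.021 q [-13.   0.  33. 100.  -0.  79. 111.]
[[0.004, -1.0, -0.0], [0.0, -0.0, 1.0], [-1.0, -0.004, 0.0]]
rot [0.0004 0.0001 0.0044] deg 0.3
[0.5976 0.3058 0.25  ] off [ 0.0122 -0.1215  0.5075]
```

View pics/w4.png

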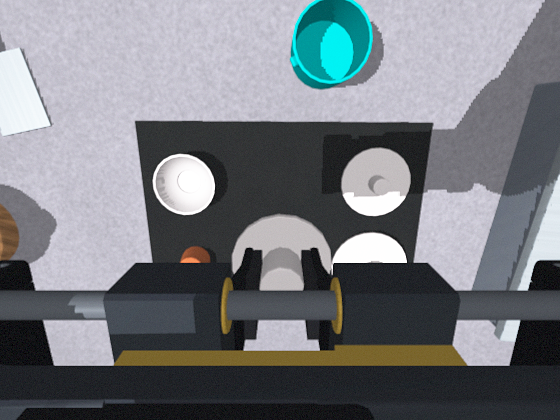

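Lid A is held level, its disc arc at (232–330, 215–265). The dish (183,184), stopper and other lids haven't moved. I'll measure the lid's offset in the hand.

```bash
cat > held.py <<'E'
# held.py R [thr] : centre of held disc rel. TCP in world axes
import sys
from cell import vision
from h import *
from plan import *
from scipy.optimize import least_squares
r0=float(sys.argv[1]);thr=int(sys.argv[2]) if len(sys.argv)>2 else 95
c=vision.read_camera("wrist");im=c["pixels"]
W=np.eye(4);W[:3,:3]=R.as_matrix();W[:3,3]=p
T=W@np.array(c["T_tool_cam"]);z=p[2]-.0085
g=cv2.GaussianBlur(cv2.cvtColor(im,cv2.COLOR_RGB2GRAY),(3,3),0)
E=cv2.Canny(g,40,100);ys,xs=np.nonzero(E)
P=onplane(c,np.c_[xs,ys],z,T)[:,:2]-p[:2]
k=(ys<262);P=P[k];pts=np.c_[xs,ys][k]
f=np.zeros(2)
for t in (.006,.004,.003,.002,.002):
    q=abs(np.linalg.norm(P-f,axis=1)-r0)<t
    s=least_squares(lambda v:np.linalg.norm(P[q]-v,axis=1)-r0,f,loss="soft_l1",f_scale=.0005);f=s.x
print("held offset from TCP",f.round(4),"n",q.sum(),"rms",np.sqrt((s.fun**2).mean()).round(4))
f2,r2=fitc(P[q]);print("free fit",f2.round(4),r2.round(4))
E
python3 held.py .028
```

```text
held offset from TCP [-0.0013 -0.0002] n 191 rms 0.0005
free fit [-0.0018 -0.0001] 0.0276
```

Request:
{"name": "drive_tool", "arguments": {
  "offset": [
    [0.002,-0.012,0.04],
    [0.002,-0.024,0.09],
    [0.002,-0.036,0.14],
    [0.002,-0.048,0.19],
    [0.002,-0.06,0.25],
    [0.002,-0.075,0.31],
    [0.002,-0.09,0.37],
    [0.002,-0.105,0.43],
    [0.002,-0.117,0.49],
    [0.002,-0.1215,0.5075]
  ],
  "angular": [
    [0,0,0.004],
    [0,0,0.004],
    [0,0,0.004],
    [0,0,0.004],
    [0,0,0.004],
    [0,0,0.004],
    [0,0,0.004],
    [0,0,0.004],
    [0,0,0.004],
    [0,0,0.004]
  ]
}}

```text
time_s: 6.95
tool_pos: [0.5942, 0.3116, 0.2545]
tool_rot: [88.4, 89.5, 178.8]
force: [-0.2, 0.3, -0.9]
grip_width: 0.0212
```

Request:
{"name": "drive_tool", "arguments": {
  "offset": [
    [0,0,0],
    [0,0,0]
  ],
  "angular": [
    [0,0,0],
    [0,0,0]
  ]
}}

```text
time_s: 7.2
tool_pos: [0.5939, 0.3095, 0.2529]
tool_rot: [101.0, 89.4, -168.7]
force: [-0.1, -0.5, -0.2]
grip_width: 0.0215
```

```bash
python3 look.py w5; python3 plan.py .5976,.3058,.1585; python3 held.py .028
```

```text
t 7.25 tcp [0.5944 0.3091 0.2537] F [ 0.3 -0.2 -0.7] w 0.0214 q [-39.  21.  12.  78.  -4.  82.  64.]
[[-0.009, -1.0, -0.005], [-0.002, -0.004, 1.0], [-1.0, 0.009, -0.002]]
rot [ 0.0045 -0.0016 -0.0094] deg 0.6
[0.5976 0.3058 0.1585] off [ 0.0952 -0.0041 -0.0031]
held offset from TCP [-0.0012 -0.0004] n 248 rms 0.0008
free fit [-0.0019 -0.0004] 0.0275
```

View pics/w5.png

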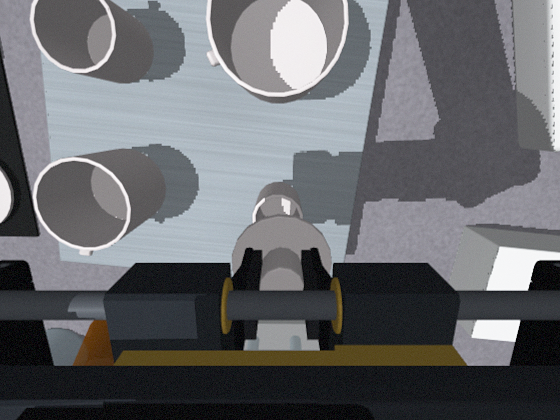

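Beaker A's mouth shows at (275,212), just behind the held disc, and the beakers are undisturbed. I'll align 15 mm above it and check.

Request:
{"name": "drive_tool", "arguments": {
  "offset": [
    [0.025,-0.005,-0.003],
    [0.05,-0.005,-0.003],
    [0.07,-0.005,-0.003],
    [0.076,-0.005,-0.003],
    [0.076,-0.005,-0.003],
    [0.076,-0.005,-0.003]
  ],
  "angular": [
    [0.005,-0.002,-0.009],
    [0.005,-0.002,-0.009],
    [0.005,-0.002,-0.009],
    [0.005,-0.002,-0.009],
    [0.005,-0.002,-0.009],
    [0.005,-0.002,-0.009]
  ]
}}

```text
time_s: 8.05
tool_pos: [0.5996, 0.3063, 0.1796]
tool_rot: [-47.3, 89.8, 42.7]
force: [-0.5, -0.3, -0.4]
grip_width: 0.0211
```

```bash
python3 plan.py .5986,.3062,.1585
python3 - <<'E'
from cell import vision
from h import *
for n,b in (("scene",(180,345,400,500)),("top",(115,195,120,210))):
    im=vision.read_camera(n)["pixels"][b[0]:b[1],b[2]:b[3]]
    cv2.imwrite(f"pics/a_{n}.png",cv2.resize(im,None,fx=3.5,fy=3.5,interpolation=cv2.INTER_CUBIC)[:,:,::-1])
E
```

```text
t 8.05 tcp [0.5996 0.3063 0.1796] F [-0.5 -0.3 -0.4] w 0.0211 q [-38.  23.  12.  84.  -5.  74.  64.]
[[0.002, -1.0, 0.001], [0.002, 0.001, 1.0], [-1.0, -0.002, 0.002]]
rot [-0.0007  0.0021  0.0022] deg 0.2
[0.5986 0.3062 0.1585] off [ 0.0211  0.0011 -0.0001]
```

View pics/a_scene.png

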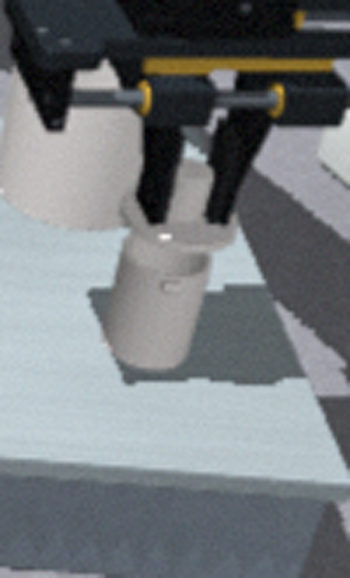

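Run:
```python
from cell import vision
from h import *
c=vision.read_camera("scene")
print(proj(c,[[.5976,.3058,.168],[.5976,.3058-.028,.168],[.5976,.3058+.028,.168]]).round(1), "seen left/right 434.9 468")
```

```text
[[450.2 241.3]
 [434.1 241.2]
 [466.4 241.4]] seen left/right 434.9 468
```

Request:
{"name": "drive_tool", "arguments": {
  "offset": [
    [0.006,0.001,-0.001],
    [0.012,0.001,-0.001],
    [0.017,0.001,-0.001],
    [0.02,0.001,-0.001],
    [0.0215,0.001,-0.001],
    [0.0215,0.001,-0.001]
  ],
  "angular": [
    [0,0.002,0.002],
    [0,0.002,0.002],
    [0,0.002,0.002],
    [0,0.002,0.002],
    [0,0.002,0.002],
    [0,0.002,0.002]
  ]
}}

```text
time_s: 8.95
tool_pos: [0.5985, 0.3053, 0.1586]
tool_rot: [50.2, 90.0, 140.1]
force: [-2.5, -1.2, 4.3]
grip_width: 0.0213
```

```bash
python3 plan.py .5986,.3052,.1585
python3 - <<'E'
from cell import vision
from h import *
for n,b in (("scene",(180,345,400,500)),):
    im=vision.read_camera(n)["pixels"][b[0]:b[1],b[2]:b[3]]
    cv2.imwrite(f"pics/a2_{n}.png",cv2.resize(im,None,fx=3.5,fy=3.5,interpolation=cv2.INTER_CUBIC)[:,:,::-1])
E
```

```text
t 8.95 tcp [0.5985 0.3053 0.1586] F [-2.5 -1.2  4.3] w 0.0213 q [-38.  23.  12.  85.  -5.  72.  64.]
[[-0.0, -1.0, 0.001], [0.0, 0.001, 1.0], [-1.0, 0.0, 0.0]]
rot [-0.0008  0.0001 -0.0001] deg 0.0
[0.5986 0.3052 0.1585] off [ 0.0001 -0.0001 -0.0001]
```

View pics/a2_scene.png

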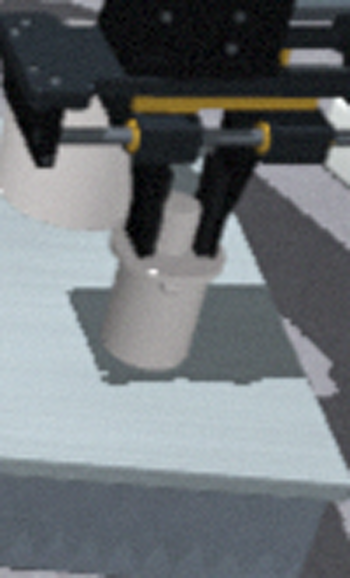

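The lid is seated with light contact of about 4 N. Releasing and going up.

Request:
{"name": "drive_tool", "arguments": {
  "offset": [
    [0,0,0],
    [0,0,0],
    [0,0,0]
  ],
  "angular": [
    [0,0,0],
    [0,0,0],
    [0,0,0]
  ],
  "fingers": 0.1
}}

```text
time_s: 9.38
tool_pos: [0.5986, 0.3056, 0.1585]
tool_rot: [-43.9, 90.0, 46.0]
force: [-0.5, 0.2, 0.6]
grip_width: 0.0376
```

Request:
{"name": "drive_tool", "arguments": {
  "offset": [
    [-0.01,0,0],
    [-0.04,0,0],
    [-0.08,0,0],
    [-0.12,0,0],
    [-0.12,0,-0.05],
    [-0.12,0,-0.11],
    [-0.12,0,-0.17],
    [-0.12,0,-0.23],
    [-0.12,0,-0.29],
    [-0.12,0,-0.35]
  ],
  "angular": [
    [0,0,0],
    [0,0,0],
    [0,0,0],
    [0,0,0],
    [0,0,0],
    [0,0,0],
    [0,0,0],
    [0,0,0],
    [0,0,0],
    [0,0,0]
  ]
}}

```text
time_s: 10.62
tool_pos: [0.5982, -0.0465, 0.2791]
tool_rot: [-65.2, 89.9, 24.7]
force: [0.7, 0.5, -0.5]
grip_width: 0.039
```

```bash
cat > chk.py <<'E'
import sys
from cell import vision
from h import *
n=sys.argv[1]
a=vision.read_camera("top")["pixels"][110:260,120:440];b=vision.read_camera("scene")["pixels"][175:345,80:500]
a=cv2.resize(a,(640,300),interpolation=cv2.INTER_CUBIC);b=cv2.resize(b,(640,259),interpolation=cv2.INTER_CUBIC)
cv2.imwrite(f"pics/{n}.png",np.vstack([a,b])[:,:,::-1])
E
python3 chk.py c1; python3 plan.py .592,-.2038,.14
```

```text
t 10.72 tcp [ 0.5974 -0.0551  0.2796] F [-0.5 -1.   0.3] w 0.0399 q [-17.  11.  24.  87.  -4.  82.  95.]
[[0.001, -1.0, 0.014], [-0.005, 0.014, 1.0], [-1.0, -0.002, -0.005]]
rot [-0.0142 -0.0047  0.0015] deg 0.9
[ 0.592  -0.2038  0.14  ] off [ 0.1402  0.0035 -0.1481]
```

View pics/c1.png

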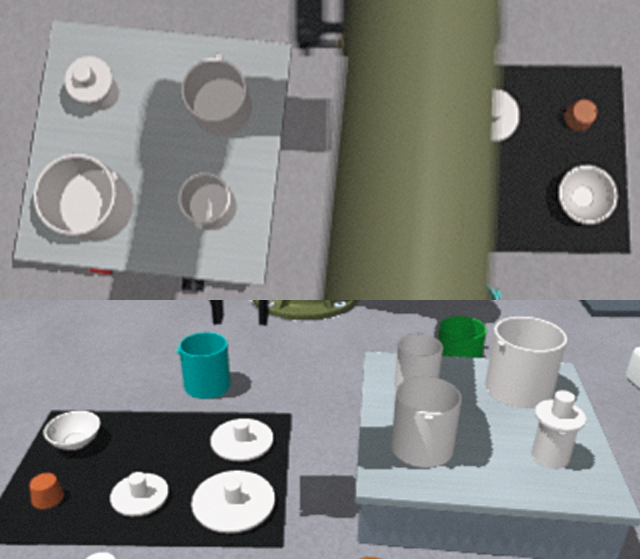

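Lid A sits on beaker A, with its disc at (88,80) in the upper panel. Next is lid B.

Request:
{"name": "drive_tool", "arguments": {
  "offset": [
    [0,0,-0.05],
    [0.02,0.002,-0.1],
    [0.06,0.0035,-0.14],
    [0.1,0.0035,-0.148],
    [0.14,0.0035,-0.148],
    [0.14,0.0035,-0.148],
    [0.14,0.0035,-0.148]
  ],
  "angular": [
    [-0.014,-0.005,0.002],
    [-0.014,-0.005,0.002],
    [-0.014,-0.005,0.002],
    [-0.014,-0.005,0.002],
    [-0.014,-0.005,0.002],
    [-0.014,-0.005,0.002],
    [-0.014,-0.005,0.002]
  ]
}}

```text
time_s: 11.6
tool_pos: [0.5931, -0.2037, 0.1421]
tool_rot: [-95.9, 89.9, -5.9]
force: [0.4, -0.8, 0.6]
grip_width: 0.0394
```

```bash
python3 wl.py w6 .592 -.2038 .036 .014 95; python3 plan.py .592,-.2038,.0245
python3 - <<'E'
from cell import vision
from h import *
c=vision.read_camera("top");im=c["pixels"];g=im[:,:,0].astype(int)
ys,xs=np.nonzero(g[130:172,145:185]>185);xs+=145;ys+=130
P=onplane(c,np.c_[xs,ys],.150)[:,:2]
m=np.zeros(g.shape,np.uint8);m[ys,xs]=1
k,_=cv2.findContours(m,cv2.RETR_EXTERNAL,cv2.CHAIN_APPROX_NONE);k=max(k,key=cv2.contourArea)
print("lidA on beaker",fitc(onplane(c,k[:,0],.150)[:,:2]))
E
```

```text
expected px [281. 206.]
disc [ 0.5929 -0.2036] r 0.0357 exp 0.036 219 px [282. 205.]
t 11.65 tcp [ 0.5935 -0.2038  0.1427] F [-0.3 -0.3  0.1] w 0.0389 q [ -6.  20.  27.  94. -10.  68. 114.]
[[0.003, -1.0, -0.0], [-0.0, -0.0, 1.0], [-1.0, -0.003, -0.0]]
rot [ 0.0004 -0.0005  0.003 ] deg 0.2
[ 0.592  -0.2038  0.0245] off [1.182e-01 1.900e-03 1.000e-04]
lidA on beaker (array([0.59746359, 0.30496595]), np.float64(0.026754960205954144))
```

Lid A is within 1 mm of centre. Now descending to lid B.

Request:
{"name": "drive_tool", "arguments": {
  "offset": [
    [0.04,0.001,0],
    [0.08,0.001,0],
    [0.1,0.001,0],
    [0.115,0.0012,0],
    [0.1195,0.0012,0],
    [0.1195,0.0012,0],
    [0.1195,0.0012,0]
  ],
  "angular": [
    [0,0,0.003],
    [0,0,0.003],
    [0,0,0.003],
    [0,0,0.003],
    [0,0,0.003],
    [0,0,0.003],
    [0,0,0.003]
  ]
}}

```text
time_s: 12.58
tool_pos: [0.5936, -0.2042, 0.0243]
tool_rot: [-111.9, 89.9, -21.9]
force: [0.5, 0.0, 0.5]
grip_width: 0.0389
```

Request:
{"name": "drive_tool", "arguments": {
  "offset": [
    [0,0,0],
    [0,0,0],
    [0,0,0],
    [0,0,0]
  ],
  "angular": [
    [0,0,0],
    [0,0,0],
    [0,0,0],
    [0,0,0]
  ],
  "fingers": 1,
  "squeeze": 25
}}

```text
time_s: 13.08
tool_pos: [0.5937, -0.2042, 0.0246]
tool_rot: [-107.1, 89.8, -17.1]
force: [-0.5, 0.1, 2.6]
grip_width: 0.0213
```

Request:
{"name": "drive_tool", "arguments": {
  "offset": [
    [-0.02,0,0],
    [-0.05,0,0],
    [-0.09,0,0],
    [-0.14,0,0],
    [-0.19,0,0],
    [-0.236,0,0],
    [-0.236,0,0]
  ],
  "angular": [
    [0,0,0],
    [0,0,0],
    [0,0,0],
    [0,0,0],
    [0,0,0],
    [0,0,0],
    [0,0,0]
  ]
}}

```text
time_s: 13.95
tool_pos: [0.595, -0.2054, 0.2667]
tool_rot: [-104.5, 89.3, -14.5]
force: [0.2, -0.7, -1.2]
grip_width: 0.0212
```

```bash
python3 look.py w7; python3 held.py .036;python3 plan.py .454,.1619,.26
```

```text
held offset from TCP [-0.0018 -0.0002] n 205 rms 0.0004
free fit [-0.0024 -0.0004] 0.0356
t 14.05 tcp [ 0.593  -0.2042  0.2615] F [ 0.5 -0.8 -1.3] w 0.0215 q [ -7.  16.  29.  85.  -8.  81. 112.]
[[0.004, -1.0, -0.0], [-0.001, -0.0, 1.0], [-1.0, -0.004, -0.001]]
rot [ 0.0001 -0.0009  0.0037] deg 0.2
[0.454  0.1619 0.26  ] off [0.0006 0.139  0.3661]
```

View pics/w7.png

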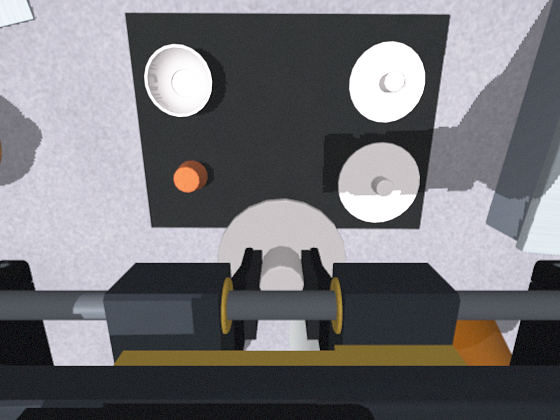

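Lid B is held level (disc 218–343), and the dish (179,80) and stopper (190,177) are untouched. Moving over beaker B.

Request:
{"name": "drive_tool", "arguments": {
  "offset": [
    [0,0.015,0.04],
    [0,0.034,0.09],
    [0,0.053,0.14],
    [0,0.072,0.19],
    [0,0.092,0.24],
    [0,0.11,0.29],
    [0,0.125,0.335],
    [0,0.1375,0.366],
    [0,0.1375,0.366],
    [0,0.1375,0.366]
  ],
  "angular": [
    [0,0,0.003],
    [0,0,0.003],
    [0,0,0.003],
    [0,0,0.003],
    [0,0,0.003],
    [0,0,0.003],
    [0,0,0.003],
    [0,0,0.003],
    [0,0,0.003],
    [0,0,0.003]
  ]
}}

```text
time_s: 15.3
tool_pos: [0.4552, 0.1607, 0.2596]
tool_rot: [160.8, 89.8, -109.2]
force: [-1.3, -1.4, 0.2]
grip_width: 0.0213
```

```bash
python3 plan.py .4555,.162,.188; python3 held.py .036
```

```text
t 15.3 tcp [0.4552 0.1607 0.2596] F [-1.3 -1.4  0.2] w 0.0213 q [-32.  -3.   9. 104.   1.  79.  67.]
[[-0.001, -1.0, 0.001], [-0.003, 0.001, 1.0], [-1.0, 0.001, -0.003]]
rot [-0.0006 -0.0025 -0.0009] deg 0.2
[0.4555 0.162  0.188 ] off [ 0.0716 -0.0004  0.0015]
held offset from TCP [-0.0018 -0.0004] n 304 rms 0.0007
free fit [-0.0026 -0.0003] 0.0354
```

Request:
{"name": "drive_tool", "arguments": {
  "offset": [
    [0.03,-0.0004,0.001],
    [0.055,-0.0004,0.001],
    [0.071,-0.0004,0.001],
    [0.071,-0.0004,0.001],
    [0.071,-0.0004,0.001]
  ],
  "angular": [
    [0,-0.002,0],
    [0,-0.002,0],
    [0,-0.002,0],
    [0,-0.002,0],
    [0,-0.002,0]
  ]
}}

```text
time_s: 15.98
tool_pos: [0.4566, 0.1611, 0.1897]
tool_rot: [-61.7, 89.9, 28.2]
force: [-0.0, 0.7, -0.6]
grip_width: 0.0213
```

```bash
python3 plan.py .4555,.162,.1695; python3 chk.py c2
```

```text
t 15.97 tcp [0.4566 0.1611 0.1897] F [-0.   0.7 -0.6] w 0.0213 q [-32.  -1.  10. 110.   0.  71.  67.]
[[0.001, -1.0, 0.002], [0.0, 0.002, 1.0], [-1.0, -0.001, 0.0]]
rot [-0.0024  0.0005  0.0008] deg 0.1
[0.4555 0.162  0.1695] off [0.0202 0.0011 0.0008]
```

View pics/c2.png

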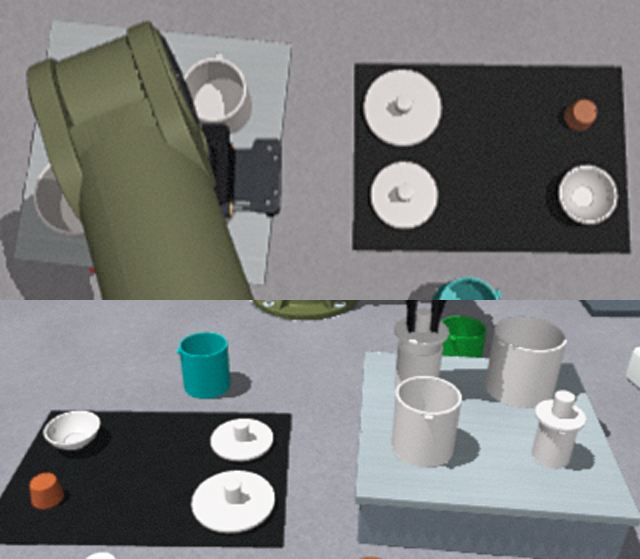

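Lid B hangs over beaker B (lower panel, 420,325). Lowering it.

Request:
{"name": "drive_tool", "arguments": {
  "offset": [
    [0.006,0.001,0.0008],
    [0.012,0.001,0.0008],
    [0.017,0.001,0.0008],
    [0.0195,0.001,0.0008],
    [0.0205,0.001,0.0008],
    [0.0205,0.001,0.0008]
  ],
  "angular": [
    [-0.002,0,0],
    [-0.002,0,0],
    [-0.002,0,0],
    [-0.002,0,0],
    [-0.002,0,0],
    [-0.002,0,0]
  ]
}}

```text
time_s: 16.82
tool_pos: [0.4558, 0.1622, 0.1696]
tool_rot: [-62.3, 89.9, 27.7]
force: [0.1, -0.8, -0.7]
grip_width: 0.0214
```

No contact yet, so down another 1 mm.

Request:
{"name": "drive_tool", "arguments": {
  "offset": [
    [0.001,0,0],
    [0.001,0,0],
    [0.001,0,0]
  ],
  "angular": [
    [0,0,0],
    [0,0,0],
    [0,0,0]
  ]
}}

```text
time_s: 17.2
tool_pos: [0.456, 0.1623, 0.1695]
tool_rot: [-60.6, 89.9, 29.4]
force: [-1.3, -0.8, 4.9]
grip_width: 0.0218
```

Request:
{"name": "drive_tool", "arguments": {
  "offset": [
    [0,0,0],
    [0,0,0],
    [0,0,0]
  ],
  "angular": [
    [0,0,0],
    [0,0,0],
    [0,0,0]
  ],
  "fingers": 0.1
}}

```text
time_s: 17.58
tool_pos: [0.456, 0.1623, 0.1693]
tool_rot: [-61.4, 89.9, 28.6]
force: [-0.1, 0.2, 0.5]
grip_width: 0.0376
```

Request:
{"name": "drive_tool", "arguments": {
  "offset": [
    [-0.01,0,0],
    [-0.04,0,0],
    [-0.08,0,0],
    [-0.11,0,0],
    [-0.11,-0.01,-0.05],
    [-0.11,-0.02,-0.1],
    [-0.11,-0.025,-0.15],
    [-0.09,-0.025,-0.2],
    [-0.06,-0.025,-0.245],
    [-0.02,-0.025,-0.245]
  ],
  "angular": [
    [0,0,0],
    [0,0,0],
    [0,0,0],
    [0,0,0],
    [0,0,0],
    [0,0,0],
    [0,0,0],
    [0,0,0],
    [0,0,0],
    [0,0,0]
  ]
}}

```text
time_s: 18.82
tool_pos: [0.4816, -0.0873, 0.19]
tool_rot: [-87.7, 89.7, 1.9]
force: [0.4, 1.0, -0.6]
grip_width: 0.0393
```

```bash
python3 plan.py .4815,-.0828,.14; python3 chk.py c3
```

```text
t 18.82 tcp [ 0.4816 -0.0873  0.19  ] F [ 0.4  1.  -0.6] w 0.0393 q [-19.  -1.  26. 110.   0.  71.  97.]
[[0.006, -1.0, 0.007], [0.0, 0.007, 1.0], [-1.0, -0.006, 0.0]]
rot [-0.0073  0.0002  0.006 ] deg 0.5
[ 0.4815 -0.0828  0.14  ] off [0.05   0.0004 0.0045]
```

View pics/c3.png

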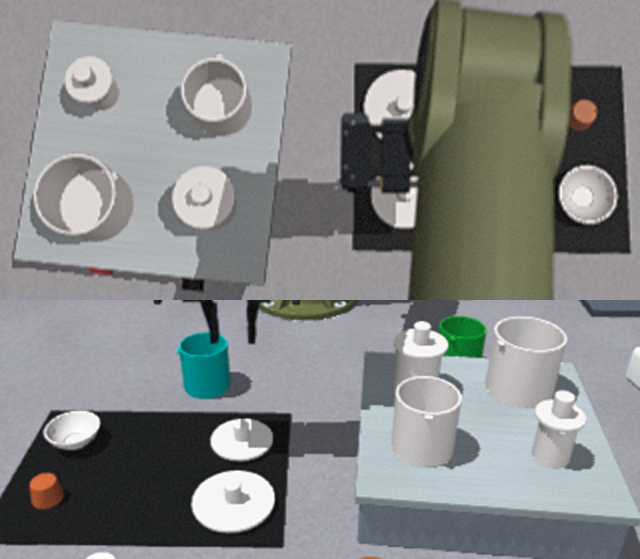

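Lid B sits on beaker B (upper panel, 203,197). Next is lid C.

Request:
{"name": "drive_tool", "arguments": {
  "offset": [
    [0.025,0.0004,0.0045],
    [0.05,0.0004,0.0045],
    [0.05,0.0004,0.0045],
    [0.05,0.0004,0.0045]
  ],
  "angular": [
    [-0.007,0,0.006],
    [-0.007,0,0.006],
    [-0.007,0,0.006],
    [-0.007,0,0.006]
  ]
}}

```text
time_s: 19.42
tool_pos: [0.4787, -0.0783, 0.1379]
tool_rot: [79.8, 89.5, 170.1]
force: [1.3, 0.7, -0.2]
grip_width: 0.0392
```

```bash
python3 wl.py w8 .481 -.0828 .044 .014 95; python3 plan.py .481,-.0828,.0245
```

```text
expected px [276. 212.]
disc [ 0.4818 -0.083 ] r 0.0439 exp 0.044 272 px [276. 211.]
t 19.48 tcp [ 0.4788 -0.0784  0.1379] F [0.1 0.5 0.4] w 0.0393 q [-19.   2.  26. 113.  -1.  65.  98.]
[[-0.008, -1.0, -0.006], [0.002, -0.006, 1.0], [-1.0, 0.008, 0.002]]
rot [ 0.0057  0.0016 -0.008 ] deg 0.6
[ 0.481  -0.0828  0.0245] off [ 0.1134 -0.003  -0.0046]
```

View pics/w8.png

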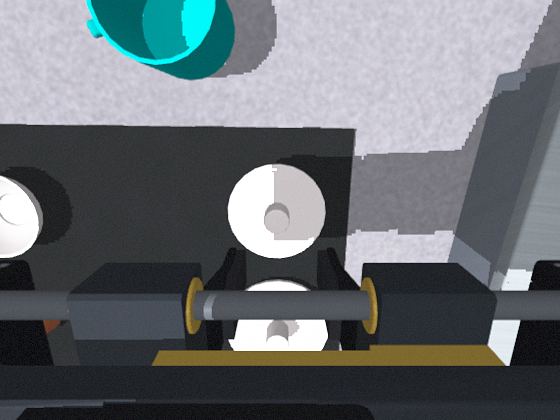

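Request:
{"name": "drive_tool", "arguments": {
  "offset": [
    [0.04,-0.003,-0.0047],
    [0.08,-0.003,-0.0047],
    [0.1,-0.003,-0.0047],
    [0.11,-0.003,-0.0047],
    [0.114,-0.003,-0.0047],
    [0.114,-0.003,-0.0047],
    [0.114,-0.003,-0.0047]
  ],
  "angular": [
    [0.006,0.002,-0.008],
    [0.006,0.002,-0.008],
    [0.006,0.002,-0.008],
    [0.006,0.002,-0.008],
    [0.006,0.002,-0.008],
    [0.006,0.002,-0.008],
    [0.006,0.002,-0.008]
  ]
}}

```text
time_s: 20.35
tool_pos: [0.4817, -0.0829, 0.0248]
tool_rot: [-100.0, 89.9, -10.0]
force: [-0.1, -1.0, -0.6]
grip_width: 0.0394
```

Request:
{"name": "drive_tool", "arguments": {
  "offset": [
    [0,0,0],
    [0,0,0],
    [0,0,0],
    [0,0,0]
  ],
  "angular": [
    [0,0,0],
    [0,0,0],
    [0,0,0],
    [0,0,0]
  ],
  "fingers": 1,
  "squeeze": 30
}}

```text
time_s: 20.85
tool_pos: [0.4819, -0.0829, 0.025]
tool_rot: [-94.8, 89.9, -4.9]
force: [-1.1, 0.4, 2.1]
grip_width: 0.021
```

Request:
{"name": "drive_tool", "arguments": {
  "offset": [
    [-0.02,0,0],
    [-0.05,0,0],
    [-0.09,0,0],
    [-0.14,0,0],
    [-0.19,0,0],
    [-0.236,0,0],
    [-0.236,0,0],
    [-0.236,0,0]
  ],
  "angular": [
    [0,0,0],
    [0,0,0],
    [0,0,0],
    [0,0,0],
    [0,0,0],
    [0,0,0],
    [0,0,0],
    [0,0,0]
  ]
}}

```text
time_s: 21.85
tool_pos: [0.4809, -0.0827, 0.26]
tool_rot: [-90.2, 90.0, -0.2]
force: [-0.2, 0.5, -1.9]
grip_width: 0.0211
```

```bash
python3 look.py w9; python3 held.py .044;python3 plan.py .5812,.1531,.27
```

```text
held offset from TCP [-0.0005 -0.0001] n 304 rms 0.0006
free fit [-0.0011 -0.0002] 0.0434
t 21.95 tcp [ 0.4804 -0.0827  0.2593] F [ 0.3  0.5 -0.6] w 0.0211 q [-20.  -3.  26. 104.   1.  79.  95.]
[[-0.001, -1.0, 0.0], [-0.0, 0.0, 1.0], [-1.0, 0.001, -0.0]]
rot [-0.0003 -0.0003 -0.0011] deg 0.1
[0.5812 0.1531 0.27  ] off [-0.0109 -0.1007  0.2359]
```

View pics/w9.png

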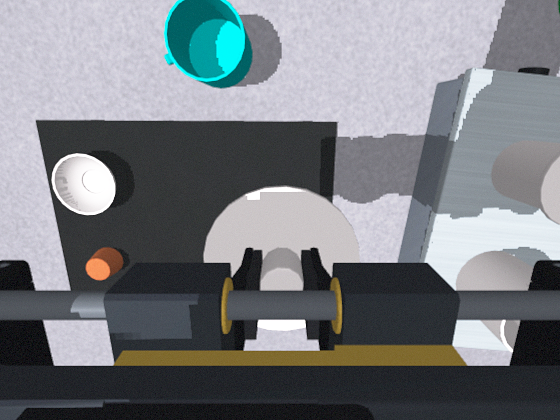

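Lid C is held level (disc 204–358). Moving to beaker C.

Request:
{"name": "drive_tool", "arguments": {
  "offset": [
    [-0.01,-0.017,0.04],
    [-0.01,-0.036,0.085],
    [-0.01,-0.057,0.135],
    [-0.01,-0.078,0.185],
    [-0.01,-0.094,0.22],
    [-0.01,-0.1015,0.236],
    [-0.01,-0.1015,0.236],
    [-0.01,-0.1015,0.236],
    [-0.01,-0.1015,0.236]
  ],
  "angular": [
    [0,0,0],
    [0,0,0],
    [0,0,0],
    [0,0,0],
    [0,0,0],
    [0,0,0],
    [0,0,0],
    [0,0,0],
    [0,0,0]
  ]
}}

```text
time_s: 23.08
tool_pos: [0.5819, 0.1512, 0.2695]
tool_rot: [120.8, 89.9, -149.4]
force: [0.1, -0.7, -1.0]
grip_width: 0.0212
```

```bash
python3 held.py .044;python3 plan.py .582,.1532,.198
```

```text
held offset from TCP [-0.0004 -0.0008] n 342 rms 0.0008
free fit [-0.0009 -0.0006] 0.0436
t 23.12 tcp [0.582  0.1516 0.2695] F [-0.8  0.2 -1. ] w 0.0215 q [-31.  12.  16.  88.  -3.  81.  75.]
[[-0.001, -1.0, 0.003], [-0.0, 0.003, 1.0], [-1.0, 0.001, -0.0]]
rot [-0.0027 -0.0002 -0.0007] deg 0.2
[0.582  0.1532 0.198 ] off [ 0.0715 -0.0001  0.0017]
```

Request:
{"name": "drive_tool", "arguments": {
  "offset": [
    [0.03,0,0.0015],
    [0.055,0,0.0015],
    [0.072,0,0.0015],
    [0.072,0,0.0015],
    [0.072,0,0.0015]
  ],
  "angular": [
    [-0.003,0,0],
    [-0.003,0,0],
    [-0.003,0,0],
    [-0.003,0,0],
    [-0.003,0,0]
  ]
}}

```text
time_s: 23.75
tool_pos: [0.5825, 0.1531, 0.1987]
tool_rot: [-71.1, 89.9, 18.9]
force: [0.2, -0.3, -0.7]
grip_width: 0.0211
```

```bash
python3 plan.py .582,.1532,.18; python3 chk.py c4
```

```text
t 23.75 tcp [0.5825 0.1531 0.1987] F [ 0.2 -0.3 -0.7] w 0.0211 q [-31.  14.  16.  93.  -4.  73.  76.]
[[0.001, -1.0, -0.0], [0.0, -0.0, 1.0], [-1.0, -0.001, 0.0]]
rot [0.0001 0.0003 0.001 ] deg 0.1
[0.582  0.1532 0.18  ] off [0.0187 0.0006 0.0001]
```

View pics/c4.png

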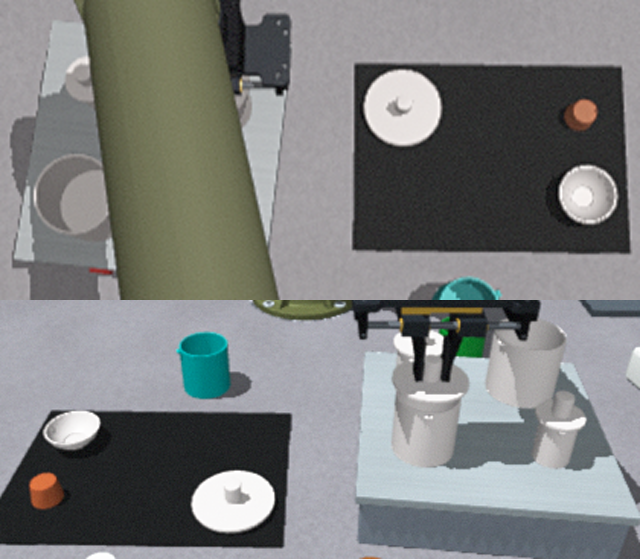

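Lid C is above beaker C (lower panel, 430,380). Lowering.

Request:
{"name": "drive_tool", "arguments": {
  "offset": [
    [0.006,0.0005,0],
    [0.012,0.0005,0],
    [0.016,0.0005,0],
    [0.0185,0.0005,0],
    [0.0185,0.0005,0],
    [0.0195,0.0005,0],
    [0.0195,0.0005,0]
  ],
  "angular": [
    [0,0,0],
    [0,0,0],
    [0,0,0],
    [0,0,0],
    [0,0,0],
    [0,0,0],
    [0,0,0]
  ]
}}

```text
time_s: 24.72
tool_pos: [0.5824, 0.1532, 0.18]
tool_rot: [-68.6, 89.9, 21.4]
force: [-1.6, -0.3, 4.0]
grip_width: 0.0212
```

Request:
{"name": "drive_tool", "arguments": {
  "offset": [
    [0,0,0],
    [0,0,0],
    [0,0,0]
  ],
  "angular": [
    [0,0,0],
    [0,0,0],
    [0,0,0]
  ],
  "fingers": 0.1
}}

```text
time_s: 25.1
tool_pos: [0.5823, 0.1532, 0.1798]
tool_rot: [-67.9, 89.9, 22.1]
force: [-0.4, -0.0, 0.1]
grip_width: 0.0375
```

Request:
{"name": "drive_tool", "arguments": {
  "offset": [
    [-0.01,0,0],
    [-0.04,0,0],
    [-0.08,0,0],
    [-0.1,0,0],
    [-0.1,-0.005,-0.05],
    [-0.1,-0.01,-0.1],
    [-0.09,-0.015,-0.15],
    [-0.06,-0.018,-0.2],
    [-0.02,-0.018,-0.236],
    [0.03,-0.018,-0.236]
  ],
  "angular": [
    [0,0,0],
    [0,0,0],
    [0,0,0],
    [0,0,0],
    [0,0,0],
    [0,0,0],
    [0,0,0],
    [0,0,0],
    [0,0,0],
    [0,0,0]
  ]
}}

```text
time_s: 26.35
tool_pos: [0.6011, -0.088, 0.1505]
tool_rot: [-105.1, 89.7, -15.5]
force: [0.8, -0.1, -1.3]
grip_width: 0.0392
```

Request:
{"name": "drive_tool", "arguments": {
  "offset": [
    [0,0,0],
    [0,0,0]
  ],
  "angular": [
    [0,0,0],
    [0,0,0]
  ]
}}

```text
time_s: 26.6
tool_pos: [0.6025, -0.0882, 0.1528]
tool_rot: [-102.4, 89.5, -12.7]
force: [0.1, 0.3, 0.1]
grip_width: 0.0393
```

```bash
python3 wl.py w10 .600 -.082 .052 .014 95; python3 plan.py .6,-.082,.0245;  python3 chk.py c5
```

```text
expected px [288. 200.]
disc [ 0.6023 -0.0819] r 0.0522 exp 0.052 310 px [289. 200.]
t 26.65 tcp [ 0.6029 -0.0878  0.1534] F [ 0.  -0.   1.2] w 0.039 q [-15.  16.  24.  96.  -7.  68. 101.]
[[0.01, -1.0, 0.006], [-0.002, 0.006, 1.0], [-1.0, -0.01, -0.002]]
rot [-0.0057 -0.0016  0.01  ] deg 0.7
[ 0.6    -0.082   0.0245] off [0.1288 0.0042 0.006 ]
```

View pics/c5.png

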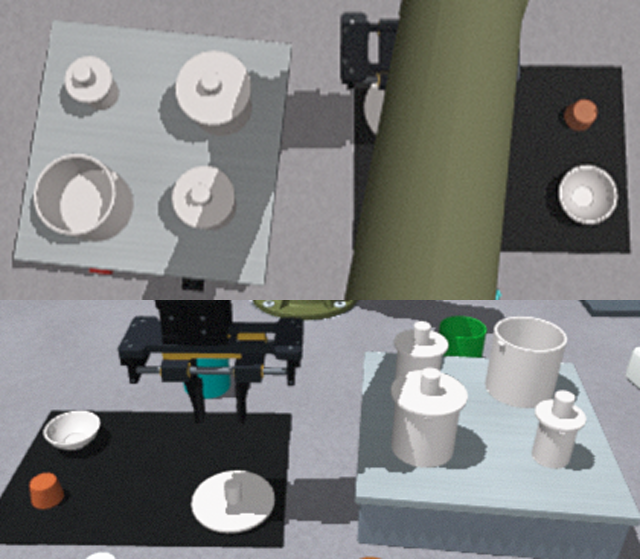

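View pics/w10.png

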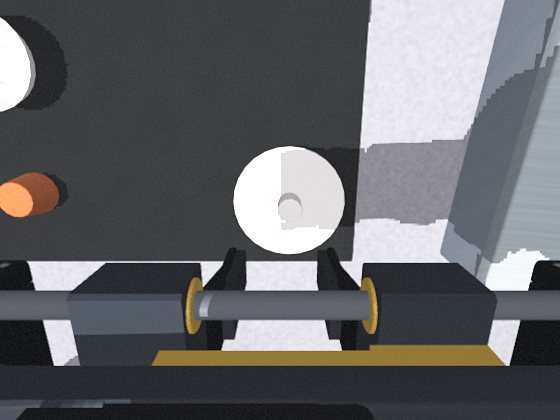

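Lid C is seated (upper panel, 212,88). Lid D shows clearly in the wrist view at (289,200), near (0.601, -0.082). Going down to it.

Request:
{"name": "drive_tool", "arguments": {
  "offset": [
    [0.04,0.002,0.006],
    [0.08,0.003,0.006],
    [0.11,0.0035,0.006],
    [0.124,0.0035,0.006],
    [0.129,0.0035,0.006],
    [0.129,0.0035,0.006],
    [0.129,0.0035,0.006]
  ],
  "angular": [
    [-0.006,-0.002,0.01],
    [-0.006,-0.002,0.01],
    [-0.006,-0.002,0.01],
    [-0.006,-0.002,0.01],
    [-0.006,-0.002,0.01],
    [-0.006,-0.002,0.01],
    [-0.006,-0.002,0.01]
  ]
}}

```text
time_s: 27.62
tool_pos: [0.6017, -0.0818, 0.0255]
tool_rot: [-74.3, 89.9, 15.7]
force: [0.4, -0.4, 0.2]
grip_width: 0.039
```

Request:
{"name": "drive_tool", "arguments": {
  "offset": [
    [0,0,0],
    [0,0,0],
    [0,0,0],
    [0,0,0]
  ],
  "angular": [
    [0,0,0],
    [0,0,0],
    [0,0,0],
    [0,0,0]
  ],
  "fingers": 1,
  "squeeze": 35
}}

```text
time_s: 28.12
tool_pos: [0.6019, -0.0818, 0.0259]
tool_rot: [-75.6, 89.8, 14.4]
force: [-0.4, 0.1, 2.1]
grip_width: 0.0215
```

Request:
{"name": "drive_tool", "arguments": {
  "offset": [
    [-0.02,0,0],
    [-0.05,0,0],
    [-0.09,0,0],
    [-0.14,0,0],
    [-0.19,0,0],
    [-0.246,0,0],
    [-0.246,0,0],
    [-0.246,0,0]
  ],
  "angular": [
    [0,0,0],
    [0,0,0],
    [0,0,0],
    [0,0,0],
    [0,0,0],
    [0,0,0],
    [0,0,0],
    [0,0,0]
  ]
}}

```text
time_s: 29.12
tool_pos: [0.6008, -0.082, 0.272]
tool_rot: [-69.9, 89.8, 20.2]
force: [-0.5, 0.6, -1.1]
grip_width: 0.0211
```

```bash
python3 look.py w11; python3 held.py .052;python3 plan.py .455,.3058,.27
```

```text
held offset from TCP [-0.0004 -0.0001] n 255 rms 0.0005
free fit [-0.0015 -0.0002] 0.051
t 29.23 tcp [ 0.6002 -0.0817  0.2703] F [-0.6  0.6 -1.8] w 0.0212 q [-16.  12.  25.  87.  -5.  81. 100.]
[[-0.0, -1.0, -0.001], [0.001, -0.001, 1.0], [-1.0, 0.0, 0.001]]
rot [ 0.0008  0.0009 -0.0003] deg 0.1
[0.455  0.3058 0.27  ] off [0.0007 0.1449 0.3876]
```

View pics/w11.png

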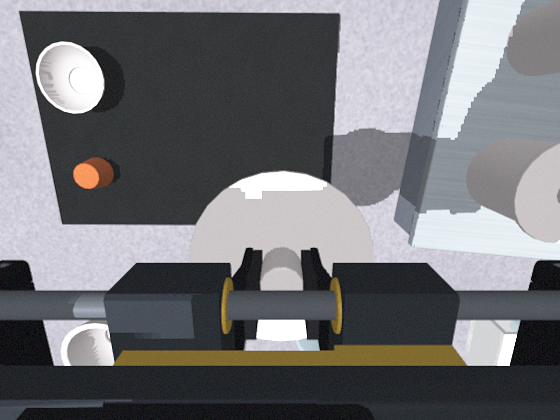

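Lid D is held level (disc 190–373). Moving to beaker D.

Request:
{"name": "drive_tool", "arguments": {
  "offset": [
    [0,0.015,0.04],
    [0,0.034,0.09],
    [0,0.052,0.14],
    [0,0.071,0.19],
    [0,0.09,0.24],
    [0,0.108,0.29],
    [0,0.127,0.34],
    [0,0.144,0.387],
    [0,0.144,0.387],
    [0,0.144,0.387]
  ],
  "angular": [
    [0,0,0],
    [0,0,0],
    [0,0,0],
    [0,0,0],
    [0,0,0],
    [0,0,0],
    [0,0,0],
    [0,0,0],
    [0,0,0],
    [0,0,0]
  ]
}}

```text
time_s: 30.48
tool_pos: [0.4557, 0.3042, 0.2693]
tool_rot: [129.4, 89.9, -140.6]
force: [0.7, -0.8, -1.2]
grip_width: 0.0209
```

```bash
python3 held.py .052;python3 plan.py .4557,.306,.208
```

```text
held offset from TCP [-0.     -0.0003] n 373 rms 0.0007
free fit [-0.0012 -0.0004] 0.0512
t 30.52 tcp [0.4563 0.3035 0.2696] F [ 0.3 -0.5 -1.4] w 0.0212 q [-42.   5.   6.  95.  -1.  81.  54.]
[[-0.001, -1.0, 0.001], [-0.001, 0.001, 1.0], [-1.0, 0.001, -0.001]]
rot [-0.0011 -0.0012 -0.0014] deg 0.1
[0.4557 0.306  0.208 ] off [0.0616 0.0005 0.0025]
```

Request:
{"name": "drive_tool", "arguments": {
  "offset": [
    [0.03,0.0005,0.002],
    [0.05,0.0005,0.002],
    [0.061,0.0005,0.002],
    [0.061,0.0005,0.002],
    [0.061,0.0005,0.002]
  ],
  "angular": [
    [0,0,0],
    [0,0,0],
    [0,0,0],
    [0,0,0],
    [0,0,0]
  ]
}}

```text
time_s: 31.15
tool_pos: [0.4564, 0.3054, 0.2096]
tool_rot: [144.7, 90.0, -125.4]
force: [-0.0, -0.3, -0.4]
grip_width: 0.021
```

```bash
python3 plan.py .4557,.306,.191; python3 chk.py c6
```

```text
t 31.15 tcp [0.4564 0.3054 0.2096] F [-0.  -0.3 -0.4] w 0.021 q [-42.   7.   6. 100.  -1.  74.  54.]
[[-0.0, -1.0, 0.002], [-0.0, 0.002, 1.0], [-1.0, 0.0, -0.0]]
rot [-0.0018 -0.0002 -0.0002] deg 0.1
[0.4557 0.306  0.191 ] off [0.0186 0.0007 0.0006]
```

View pics/c6.png

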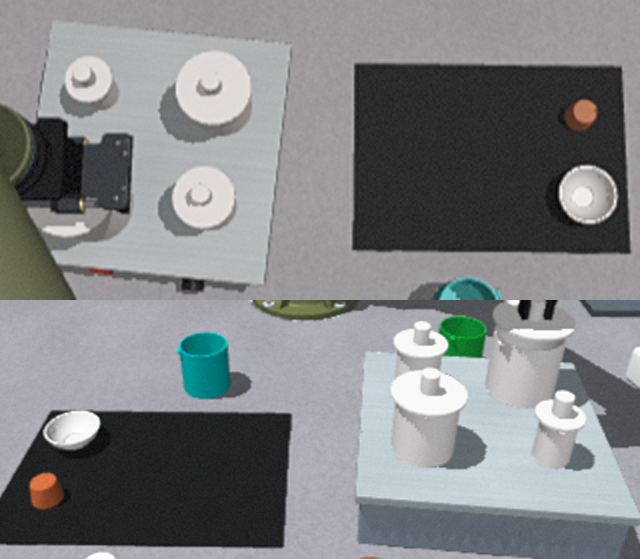

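Lid D hangs over beaker D. Lowering it.

Request:
{"name": "drive_tool", "arguments": {
  "offset": [
    [0.006,0.0006,0.0005],
    [0.012,0.0006,0.0005],
    [0.016,0.0006,0.0005],
    [0.0185,0.0006,0.0005],
    [0.0185,0.0006,0.0005],
    [0.0195,0.0006,0.0005],
    [0.0195,0.0006,0.0005]
  ],
  "angular": [
    [-0.002,0,0],
    [-0.002,0,0],
    [-0.002,0,0],
    [-0.002,0,0],
    [-0.002,0,0],
    [-0.002,0,0],
    [-0.002,0,0]
  ]
}}

```text
time_s: 32.12
tool_pos: [0.4559, 0.3063, 0.1909]
tool_rot: [-53.5, 90.0, 36.5]
force: [-1.7, -1.0, 2.8]
grip_width: 0.0211
```

Request:
{"name": "drive_tool", "arguments": {
  "offset": [
    [0,0,0],
    [0,0,0],
    [0,0,0]
  ],
  "angular": [
    [0,0,0],
    [0,0,0],
    [0,0,0]
  ],
  "fingers": 0.1
}}

```text
time_s: 32.5
tool_pos: [0.4559, 0.3063, 0.1907]
tool_rot: [-55.4, 90.0, 34.6]
force: [-0.5, 0.1, -0.9]
grip_width: 0.0378
```

Request:
{"name": "drive_tool", "arguments": {
  "offset": [
    [-0.01,0,0],
    [-0.04,0,0],
    [-0.08,0,0],
    [-0.1,0,0],
    [-0.1,-0.005,-0.05],
    [-0.1,-0.01,-0.1],
    [-0.1,-0.015,-0.15],
    [-0.1,-0.018,-0.2],
    [-0.1,-0.018,-0.25],
    [-0.1,-0.018,-0.3]
  ],
  "angular": [
    [0,0,0],
    [0,0,0],
    [0,0,0],
    [0,0,0],
    [0,0,0],
    [0,0,0],
    [0,0,0],
    [0,0,0],
    [0,0,0],
    [0,0,0]
  ]
}}

```text
time_s: 33.75
tool_pos: [0.474, 0.0046, 0.2915]
tool_rot: [-64.5, 89.9, 25.6]
force: [0.6, 0.1, 0.1]
grip_width: 0.0391
```

Request:
{"name": "drive_tool", "arguments": {
  "offset": [
    [0,0,0],
    [0,0,0]
  ],
  "angular": [
    [0,0,0],
    [0,0,0]
  ]
}}

```text
time_s: 34.0
tool_pos: [0.4742, 0.0052, 0.2921]
tool_rot: [-57.4, 89.8, 32.7]
force: [-0.5, 0.3, -0.6]
grip_width: 0.0391
```

```bash
python3 plan.py;  python3 chk.py c7
python3 - <<'E'
from cell import vision
from h import *
c=vision.read_camera("top");im=c["pixels"];g=im[:,:,0].astype(np.uint8)
for n,(x,y,z,r,bx,by) in dict(A=(.5976,.3058,.150,.028),B=(.454,.1619,.160,.036),C=(.5812,.1531,.17,.044),D=(.455,.3058,.18,.052)).items() if False else []: pass
for n,(x,y,z,r) in dict(A=(.5976,.3058,.150,.028),B=(.454,.1619,.160,.036),C=(.5812,.1531,.17,.044),D=(.455,.3058,.18,.052)).items():
    E=cv2.Canny(cv2.GaussianBlur(g,(3,3),0),40,100);ys,xs=np.nonzero(E)
    P=onplane(c,np.c_[xs,ys],z)[:,:2];f=np.array([x,y])
    for t in (.006,.004,.003,.0025,.0025):
        q=abs(np.linalg.norm(P-f,axis=1)-r)<t; f,rr=fitc(P[q])
    print(n,f.round(4),"r",rr.round(4),"dev mm",((f-[x,y])*1e3).round(1),q.sum())
E
```

```text
t 34.0 tcp [0.4742 0.0052 0.2921] F [-0.5  0.3 -0.6] w 0.0391 q [-27.  -6.  21. 102.   2.  83.  84.]
[[0.003, -1.0, -0.001], [0.002, -0.001, 1.0], [-1.0, -0.003, 0.002]]
rot [0.0005 0.0019 0.003 ] deg 0.2
A [0.5966 0.3052] r 0.0279 dev mm [-1.  -0.6] 86
B [0.4544 0.1623] r 0.0356 dev mm [0.4 0.4] 103
C [0.5811 0.1531] r 0.0441 dev mm [-0.1 -0. ] 129
D [0.455  0.3067] r 0.052 dev mm [-0.   0.9] 162
```

View pics/c7.png

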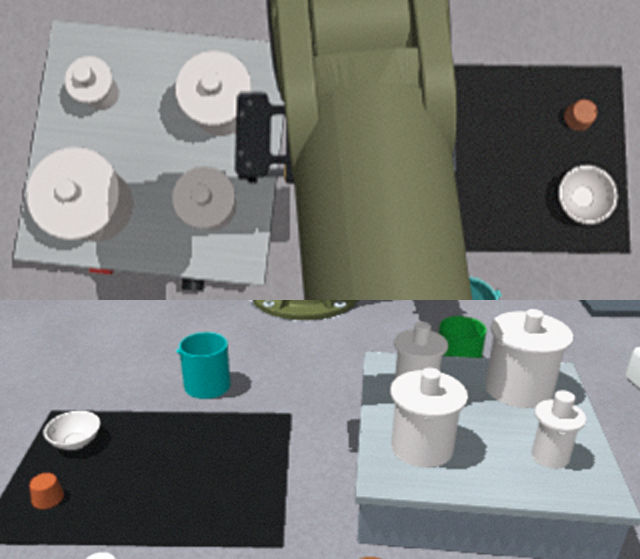

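All four lids lie flat and within about 1 mm of centre, and the arm is clear of everything. Handing in.

```bash
python3 -c "
from cell import sign_off
print(sign_off())"
```

```text
the job is handed in; nothing more can be done
None
```

All four lids are on their own beakers, placed from smallest to largest (A, B, C, D). The job took about 34 s of the 120 s allowed.

- **Centring:** the last overhead picture put each lid within about 1.2 mm of its beaker's centre as measured at the start. A is worst; B and D are within 1 mm and C almost exact. Two overhead measurements of lid A disagreed by about 1 mm, well inside the 7 mm of play.
- **Seating:** each lid touched its rim with 3–5 N. In the scene view all four look flat, with their beakers upright; I did not measure tilt separately.
- **Dish and stopper:** they look to be where they started in the last pictures, judged by eye.
- **Forces:** the highest reading was about 9 N, when the fingertips touched lid A's disc while going down to grip it.

The arm was clear of everything when I handed in, and no check failed.

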